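# Open the power pod's quarter-turn cap, hand of thread unknown

### The job

Take the cap off the battery pod that stands in front of the robot: slide its guard plate all the way aside along the track, find by trying which way the cap unlocks (some pods are right-handed, some left-handed, and nothing shows which), then lift the cap off. Finish while still holding the cap in the gripper, still and upright, well clear above the pod (at least 5 cm higher than where it sat), with the guard left fully open. Leave the spare pod standing further to the left and the other things lying about as they are.

Things in the scene. Friction and masses are not known exactly. Their poses are not given: they have to be found in the camera images.
- pod_a: One of two identical-looking grey battery pods, fixed to the bench; it is the job if it stands in front of the robot (|y| < 0.2), the spare if on the left (y > 0.4). Origin on the bench under its neck's axis. Box 60 mm high, x -85 to +50, y -55 to +170 mm. On it the round neck (44 mm diameter) with the cap and, on its robot side at x -78 to -54, the guard's track along y, top at z = 114 mm.
- neck_a (a point): Centre of the neck's top on pod_a, 84 mm above the bench. From its start the cap turns only about 10 degrees the wrong way to a hard stop; the right way (clockwise or anticlockwise from above, contrary on the two pods) it turns lightly without rising, is free at 45 degrees and meets a hard stop at 75. Turned 50 to 70 degrees it lifts straight off; before that, lips hold it down after 2 mm.
- cap_a: Black cap on pod_a, loose, about 90 g. Origin on its axis at its lower rim, 62 mm above the bench when seated; z up. Body 74 mm diameter, 28 mm high; on top a wing to grip, 46 mm long along the cap's x, 12 mm thick along its y, z = 28 to 54 mm above the origin (top 116 mm above the bench when seated). At the start the wing lies along the pod's x within 3 degrees.
- guard_a (a joint): Travel in m of the aluminium guard plate of pod_a: 0 = over the cap (starts at 0 to 0.015), growing towards the pod's +y to 0.12 = fully open, at its end stop. About 2 N of friction (plus 4 N per m/s); stays where left. Shut, it covers the cap 6 mm above the wing.
- tab_a (a point): Top centre of the guard's grip tab on pod_a, 152 mm above the bench: upright aluminium tab, 30 mm along the pod's x, 12 mm thick along its y, 26 mm above the plate. The plate's top is 126 mm above the bench, 4 mm thick, 70 mm along the pod's y (centred on the tab), from 42 mm beyond the tab (pod +x) back to the track. Axes as the pod's.
- pod_b: One of two identical-looking grey battery pods, fixed to the bench; it is the job if it stands in front of the robot (|y| < 0.2), the spare if on the left (y > 0.4). Origin on the bench under its neck's axis. Box 60 mm high, x -85 to +50, y -55 to +170 mm. On it the round neck (44 mm diameter) with the cap and, on its robot side at x -78 to -54, the guard's track along y, top at z = 114 mm.
- neck_b (a point): Centre of the neck's top on pod_b, 84 mm above the bench. From its start the cap turns only about 10 degrees the wrong way to a hard stop; the right way (clockwise or anticlockwise from above, contrary on the two pods) it turns lightly without rising, is free at 45 degrees and meets a hard stop at 75. Turned 50 to 70 degrees it lifts straight off; before that, lips hold it down after 2 mm.
- cap_b: Black cap on pod_b, loose, about 90 g. Origin on its axis at its lower rim, 62 mm above the bench when seated; z up. Body 74 mm diameter, 28 mm high; on top a wing to grip, 46 mm long along the cap's x, 12 mm thick along its y, z = 28 to 54 mm above the origin (top 116 mm above the bench when seated). At the start the wing lies along the pod's x within 3 degrees.
- guard_b (a joint): Travel in m of the aluminium guard plate of pod_b: 0 = over the cap (starts at 0 to 0.015), growing towards the pod's +y to 0.12 = fully open, at its end stop. About 2 N of friction (plus 4 N per m/s); stays where left. Shut, it covers the cap 6 mm above the wing.
- tab_b (a point): Top centre of the guard's grip tab on pod_b, 152 mm above the bench: upright aluminium tab, 30 mm along the pod's x, 12 mm thick along its y, 26 mm above the plate. The plate's top is 126 mm above the bench, 4 mm thick, 70 mm along the pod's y (centred on the tab), from 42 mm beyond the tab (pod +x) back to the track. Axes as the pod's.
- holder_1: Yellow and black holder with two cells, 64 x 36 x 24 mm, loose bystander; origin at its underside. Leave it alone.
- holder_2: Yellow and black holder with two cells, 64 x 36 x 24 mm, loose bystander; origin at its underside. Leave it alone.
- screwdriver: Screwdriver lying on the bench, loose bystander; origin at its underside. Leave it alone.
- tape: Roll of black tape, 80 mm diameter, 24 mm high, loose bystander; origin at its underside. Leave it alone.
- flash: Black flash unit standing upright, 40 x 70 x 88 mm, loose bystander; origin at its underside. Leave it alone.
- jar: Small jar, 52 mm diameter, 62 mm high, loose bystander; origin at its underside. Leave it alone.
- wrench: Wrench lying on the bench, loose bystander; origin at its underside. Leave it alone.
Not all that is in view belongs to the job. What is shaped like the cap_a but purple or red is not meant.

How it is judged (in metres and radians):
On the way:
1. the guard of the pod in front of the robot is slid aside, its cap still on (((world y of pod_a below 0.3 m and value of joint guard_a above 0.105 m and z of cap_a in the frame of pod_a below 0.07 m) or (world y of pod_b below 0.3 m and value of joint guard_b above 0.105 m and z of cap_b in the frame of pod_b below 0.07 m))), for 0.2 s.
At the end, for the whole second after the job is handed in: The guard of the pod in front is open beyond 105 of its 120 mm; its cap is at least 45 mm above its seat, held by the fingers (over 1 N), touching no part of the pod, within 20 degrees of upright and still (under 30 mm/s) (((world y of pod_a below 0.3 m and value of joint guard_a above 0.105 m and z of cap_a in the frame of pod_a above 0.107 m and contact force between the fingers and cap_a above 1 N and contact force between cap_a and pod_a below 0.05 N and angle between cap_a's own z axis and vertical below 0.35 rad and linear speed of cap_a below 0.03 m/s) or (world y of pod_b below 0.3 m and value of joint guard_b above 0.105 m and z of cap_b in the frame of pod_b above 0.107 m and contact force between the fingers and cap_b above 1 N and contact force between cap_b and pod_b below 0.05 N and angle between cap_b's own z axis and vertical below 0.35 rad and linear speed of cap_b below 0.03 m/s))); the arm keeps its last pose, push and grip.
It fails at once if the spare pod's guard or cap is disturbed (guard past 50 mm, cap moved 20 mm) ((world y of pod_a above 0.3 m and (value of joint guard_a above 0.05 m or distance of cap_a from where it was at the start of the episode above 0.02 m)) or (world y of pod_b above 0.3 m and (value of joint guard_b above 0.05 m or distance of cap_b from where it was at the start of the episode above 0.02 m))).
It fails at once if a bystander is moved more than 40 mm (distance of any of holder_1, holder_2, screwdriver, tape, flash, jar, wrench from where it was at the start of the episode above 0.04 m).
It also fails if it takes over 58 s, if anything falls off the work surface, if the arm or the gripper's body presses on something with over 40 N, if the wrist force passes 120 N, or if a joint passes its speed limit or range.

### The arm

A 6-joint arm with a two-finger parallel gripper is mounted at the origin on the work surface. World frame = base frame: x ahead of the robot, y to its left, z up, the work surface at z = 0. Lengths are in m, angles in degrees, forces in N, time in s.
With the tool pointing down it reaches from about 0.4 to 0.825 m from the base axis. Payload 7 kg.
Tool frame: the origin (TCP) lies on the centre line of the jaws, within the pads' length; the fingertips stand 19 mm ahead of it and the grasp point (between the pads) is the TCP (r.tip_extent is the distance from the TCP to the fingertips, in m); z points along the fingers, y is the line along which they close (so a half turn about z gives the same grasp; the last joint's range is limited). The gripper opens to 88 mm and grips with 3 to 60 N. Pads are 19 mm wide; open, the fingers measure 130 mm over their backs; the gripper's body (78 mm by 193 mm) begins 47 mm behind the grasp point.
Start: joints at [90.361, 20.546, 0.682, 0, -70.136, -16.507], TCP at [0.188, 0.648, 0.246] pointing down, gripper open.
Joint ranges: [-176.03, 176.03], [-82.01, 121.73], [-58.28, 71.71], [-173.87, 95.51], [-174.79, -0.11], [-173.66, 173.66]. Speed limits (degrees/s): [136.94, 136.94, 172.46, 180, 180, 180].

### API

Orientations are given as [roll, pitch, yaw] about the fixed x, y, z axes, in that order (R = Rz(yaw) Ry(pitch) Rx(roll)).
In Python, from plant import r gives the robot as it stands. The module is installed in compiled form; this text tells all that it offers.
- The arm moves only by the tool jog_arm, never from a script. Its argument "deltas" is a list that holds one entry, the list of rows, each a list of 5 numbers: the opening, from -1 (shut) to 1 (fully open), then the shift along the world's x, y, z in cm, then the turn about the world's z in rad. In form: [[[claw, dx, dy, dz, turn], ...]]. A call has 1 to 8 rows; each row shifts and turns the commanded pose from where the row before left it; what a row does not reach is not made up. A row lasts 1/8 s, in which the tool goes at most 62.5 mm and 10.7 degrees, less where a joint would pass 70% of its speed; a pose out of reach is approached as far as the arm can. A call with a gripper value outside its range is refused whole. The fingers move at their own pace and stop on an object; "force" is the grip in N (left out, the last holds). Time passes only in rows, so rows that do not move let the fingers close. It gives the time, the measured TCP pose, the force, the opening and the grip force at its end, in the units of the state.
- r.get_state(): the state, without advancing time (a new reading comes with each control period).
- r.capture(name): name is "scene" or "side" or "wrist"; returns the picture (384x512x3 uint8, blue, green, red); there is no depth.
- r.camera_info(name): a dict with "fx", "fy", "cx", "cy" (pixels), "view" (4x4, takes a point from world to camera coordinates). Camera axes: x right, y up, looking along -z (the intrinsics and any distortion apply to the point x, -y, -z); pixel columns grow to the right and rows downward; lengths in m; the calibration is good to about 2 mm. The wrist camera is an equidistant fisheye: a pixel r from the principal point sees the ray r / f radians off the axis. A picture is of the moment at which its call begins: read the wrist's pose just before it. camera_info takes no time and is no camera call; for the wrist camera it gives the pose at the moment of the call.
- r.close_job(): hands the job in; it is judged then, once.
The state is a dict: "time_s": time; "joints": joint angles; "qd": joint speeds; "joint_torque": joint torques, N m; "tcp_pos": TCP position; "eef_rot": TCP orientation; "contact_force": force on the tool from outside, world axes, zero at the start; "moment": the same for the moment, N m; "gripper_width": finger opening in m; "gripper_force": force on a finger pad.
Only numpy, scipy, OpenCV 4.12 (cv2) and the standard library are available. Lean on these libraries where they do the work, as an engineer would, in place of code of your own. Each camera call takes 0.05 s, during which the arm holds its last target. There are 200 camera calls.

## Working session

There is one attempt and no reset: what is moved stays moved. The work goes in short steps, Python scripts to look and compute and a tool call to move; the robot and the scene stay as the last step left them, time stands still between calls to the robot, and variables do not carry over. Pictures are saved under pics/ and viewed, at most 10 in all, crops included, and the job is handed in when it is done.

Besides the shell and the picture viewer there is one more tool, called after ">>>" as name([rows], argument=value, ...), one row to a line, values as JSON. jog_arm: Moves the arm, as the interface text tells. Its arguments: {"type":"object","properties":{"deltas":{"type":"array"},"force":{"type":"number"}},"required":["deltas"]}

```bash
mkdir -p pics
python3 - <<'E'
from plant import r
import cv2
s=r.get_state();print({k:s[k] for k in('time_s','tcp_pos','eef_rot','gripper_width','contact_force')})
for n in('scene','side'):
    cv2.imwrite(f'pics/{n}0.png',r.capture(n)); i=r.camera_info(n);print(n,i)
E
```

```text
{'time_s': 0.0, 'tcp_pos': array([0.18760912, 0.64793697, 0.24463283]), 'eef_rot': array([ 1.79904440e+02, -8.64239243e-03, -1.61514442e+01]), 'gripper_width': 0.087404976770872, 'contact_force': array([-0.00784837,  1.26380515, -1.09486786])}
scene {'fx': 402.6630608929461, 'fy': 402.6630608929461, 'cx': 258.06471794772614, 'cy': 191.45197266726078, 'view': array([[-0.25487183,  0.96697183, -0.00241541,  0.10411569],
       [-0.62167002, -0.16194382,  0.76635539,  0.24485549],
       [ 0.74065291,  0.19682399,  0.64241231, -1.81466843],
       [ 0.        ,  0.        ,  0.        ,  1.        ]])}
side {'fx': 486.7853622468124, 'fy': 486.7853622468124, 'cx': 252.45054957772163, 'cy': 200.43648200799498, 'view': array([[ 0.99629184, -0.08552351,  0.00939637, -0.51205436],
       [ 0.04158872,  0.57430773,  0.81758242, -0.13823137],
       [-0.07531892, -0.81415991,  0.57573492, -1.5107613 ],
       [ 0.        ,  0.        ,  0.        ,  1.        ]])}
```

View pics/scene0.png

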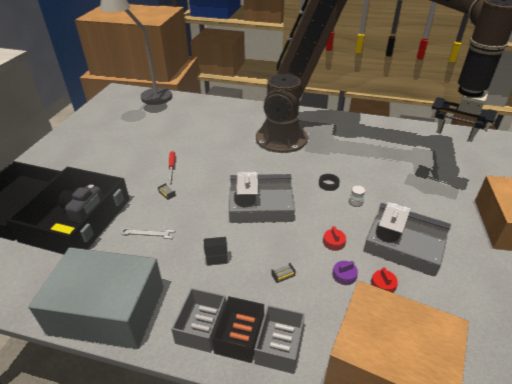

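View pics/side0.png

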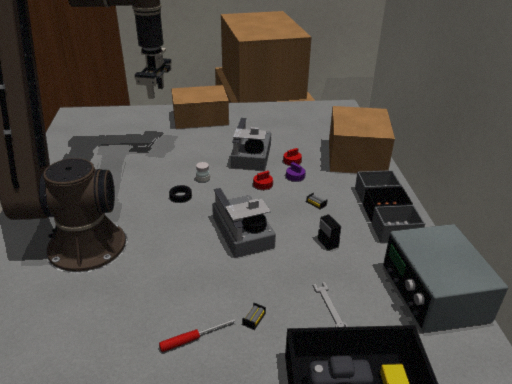

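Both pods have white guard plates. The job pod is at scene (260,198) and side (243,215), in front of the robot. The spare is at scene (407,235) and side (252,145), on the left. The red and purple caps at scene (335,238), (345,272) and (385,281) are decoys. I'll crop in on the job pod.

Run:
```python
import cv2,numpy as np
a=cv2.imread('pics/scene0.png')[160:230,215:310]; b=cv2.imread('pics/side0.png')[180:255,200:290]
a=cv2.resize(a,None,fx=6,fy=6,interpolation=cv2.INTER_CUBIC);b=cv2.resize(b,None,fx=6,fy=6,interpolation=cv2.INTER_CUBIC)
cv2.imwrite('pics/c1.png',a);cv2.imwrite('pics/c2.png',b)
```

```text
(no output)
```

View pics/c1.png

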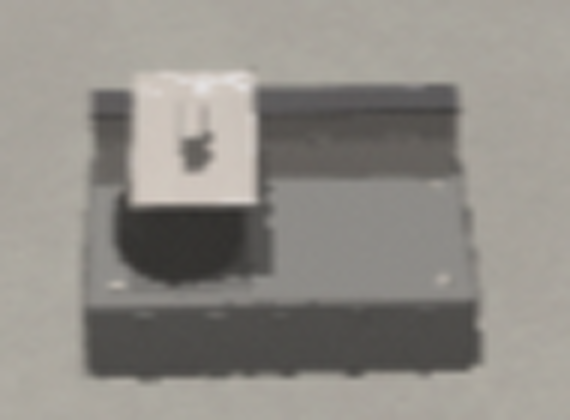

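View pics/c2.png

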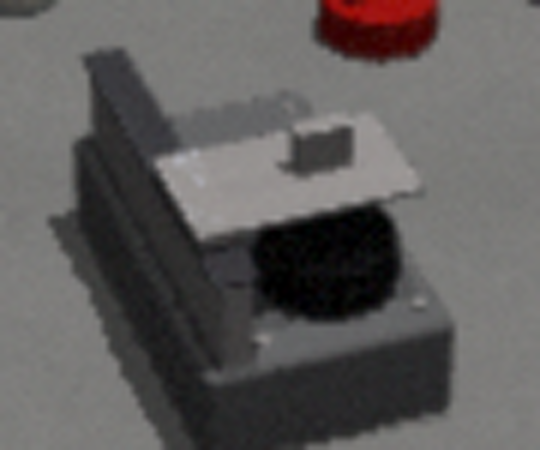

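```bash
cat > h.py <<'E'
import numpy as np
def proj(i,P):
    P=np.atleast_2d(P); c=P@i['view'][:3,:3].T+i['view'][:3,3]
    return np.c_[i['cx']+i['fx']*c[:,0]/-c[:,2], i['cy']+i['fy']*c[:,1]/c[:,2]]
E
python3 - <<'E'
from plant import r
from h import *
from scipy.optimize import least_squares
S,D=r.camera_info('scene'),r.camera_info('side')
# features: (x,y,z) pod mm or plate 'F' (far edge,y offset)/'N'
sc=[((50,-55,60),(85,303)),((50,170,60),(475,300)),((50,-55,0),(88,375)),((50,170,0),(477,372)),
 (('F',-35,126),(130,205)),(('F',35,126),(257,205)),(('N',-35,126),(135,72)),(('N',35,126),(257,75))]
sd=[((50,-55,60),(455,328)),((50,-55,0),(447,410)),((-85,-55,60),(207,378)),
 (('F',35,126),(375,112)),(('F',-35,126),(423,188)),(('N',-35,126),(205,240)),(('N',35,126),(158,160)),(('T',-6,152),(320,125))]
def f(p):
    x,y,a,t,n,g=p; R=np.array([[np.cos(a),-np.sin(a)],[np.sin(a),np.cos(a)]])
    out=[]
    for L,I,o in((sc,S,(215,160)),(sd,D,(200,180))):
        for (X,Y,Z),px in L:
            if isinstance(X,str): X={'F':t+42,'N':n,'T':t}[X]; Y=Y+g
            q=R@[X/1e3,Y/1e3]+[x,y]
            out.append(proj(I,[*q,Z/1e3])[0]-np.array(px)/6-o)
    return np.ravel(out)
s=least_squares(f,[.45,0,0,0,-70,5],loss='soft_l1',x_scale=[.1,.1,.1,10,10,10])
p=s.x;print(p,np.degrees(p[2]));print(f(p).reshape(-1,2).round(1).tolist())
a=p[2];R=np.array([[np.cos(a),-np.sin(a)],[np.sin(a),np.cos(a)]])
for g in(p[5],120):print('tab',g,R@[p[3]/1e3,g/1e3]+p[:2])
E
```

```text
[ 5.18335851e-01 -1.79533479e-02  2.62897868e-01 -9.86696868e-01
 -7.43809128e+01  8.60634570e+00] 15.062938284887263
[[-0.8, -1.0], [0.9, -0.8], [-0.5, -0.2], [-0.4, -0.1], [-0.5, -1.4], [-0.3, -1.5], [-0.1, -0.5], [-0.5, -1.1], [0.5, -1.7], [1.1, -0.3], [-0.6, -0.5], [-0.1, -0.7], [0.2, -0.7], [-0.1, -1.6], [0.5, -1.5], [1.0, 0.1]]
tab 8.606345704781916 [ 0.51514644 -0.00989913]
tab 120 [0.48619746 0.09766714]
```

The fit residuals are about 1 px. The job pod is at (0.518, -0.018) with yaw 15°. Its tab is at (0.515, -0.010) and the guard is about 9 mm open. I'm moving over the tab and turning towards yaw -165° to leave room on the last joint.

>>> jog_arm([
  [[1,2.5,-5,0,-0.15],[1,2.5,-5,0,-0.15],[1,2.5,-5,0,-0.15],[1,2.5,-5,0,-0.15],[1,2.5,-5,0,-0.15],[1,2.5,-5,0,-0.15],[1,2.5,-5,0,-0.15],[1,2.5,-5,0,-0.15]],
])

```text
time_s: 1.1
tcp_pos: [0.388, 0.2466, 0.2456]
eef_rot: [-180.0, 0.0, -85.2]
contact_force: [1.1, 0.4, -0.1]
gripper_width: 0.0877
gripper_force: 0.0
```

```bash
python3 -c "
from plant import r
s=r.get_state();print(s['joints'],s['tcp_pos'],s['eef_rot'])"
```

```text
[ 5.70896110e+01 -2.34506238e-01 -2.52146265e+01 -4.74902980e-03
 -6.50107642e+01 -5.22455069e+01] [0.38801051 0.24657372 0.24555952] [-1.79997822e+02  9.84276668e-03 -8.51579016e+01]
```

>>> jog_arm([
  [[1,1.6,-3.2,0,-0.174],[1,1.6,-3.2,0,-0.174],[1,1.6,-3.2,0,-0.174],[1,1.6,-3.2,0,-0.174],[1,1.6,-3.2,0,-0.174],[1,1.6,-3.2,0,-0.174],[1,1.6,-3.2,0,-0.174],[1,1.5,-3.3,0,-0.174]],
])

```text
time_s: 2.1
tcp_pos: [0.515, -0.0098, 0.2453]
eef_rot: [180.0, -0.0, -165.0]
contact_force: [0.4, -0.7, -0.1]
gripper_width: 0.0877
gripper_force: 0.0
```

>>> jog_arm([
  [[1,0,0,-2,0],[1,0,0,0,0]],
])

```text
time_s: 2.35
tcp_pos: [0.5136, -0.0094, 0.224]
eef_rot: [180.0, -0.2, -164.7]
contact_force: [-0.1, 0.7, -0.1]
gripper_width: 0.0876
gripper_force: 0.0
```

Run:
```python
from plant import r
import cv2,numpy as np
s=r.get_state();print(s['tcp_pos'],s['eef_rot'],s['joints'],s['contact_force'])
i=r.camera_info('wrist');im=r.capture('wrist');print({k:i[k] for k in('fx','fy','cx','cy')})
np.save('w1.npy',i['view']);cv2.imwrite('pics/w1.png',im)
cv2.imwrite('pics/w1b.png',cv2.resize(im,None,fx=1.5,fy=1.5,interpolation=cv2.INTER_CUBIC))
# predicted pixels of tab top, plate corners (pod frame)
a=np.radians(15.06);R=np.array([[np.cos(a),-np.sin(a)],[np.sin(a),np.cos(a)]])
for n,q in dict(tab=(-1,8.6,152),F1=(41,-26.4,126),F2=(41,43.6,126)).items():
    P=np.r_[R@np.array(q[:2])/1e3+[.5183,-.018],q[2]/1e3]
    c=i['view'][:3,:3]@P+i['view'][:3,3];v=np.array([c[0],-c[1],-c[2]])
    th=np.arctan2(np.hypot(v[0],v[1]),v[2]);d=v[:2]/np.hypot(v[0],v[1])
    print(n,np.array([i['cx'],i['cy']])+i['fx']*th*d)
```

```text
[ 0.51361589 -0.00935092  0.22399777] [ 179.99079329   -0.2062846  -164.71730551] [ 2.08585182e+01  6.34503201e+00 -2.10872945e+01 -3.28458608e-02
 -6.27720914e+01 -9.55607602e+01] [-0.0720788   0.74363958 -0.09981295]
{'fx': 297.3186396354542, 'fy': 297.3186396354542, 'cx': 256.99310175207336, 'cy': 191.46640694953004}
tab [253.82296088 210.40204715]
F1 [214.93251642 244.35242899]
F2 [293.30792904 244.69474226]
```

View pics/w1b.png

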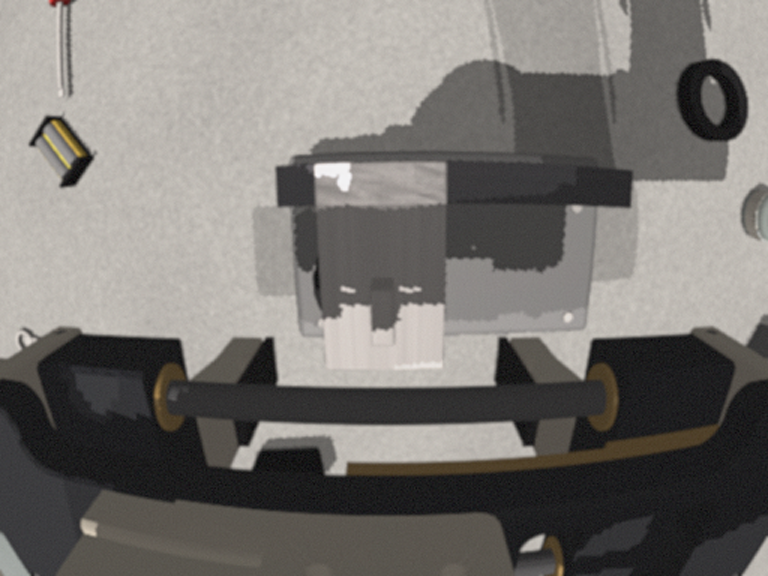

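The wrist view agrees with the prediction to about 1 mm: the tab is near (384,315) in the 1.5x picture and the plate's far corners are at (325,369) and (443,368). I'm going down and gripping the tab.

>>> jog_arm([
  [[1,0,0,-2,0],[1,0,0,-2,0],[1,0,0,-2,0],[1,0,0,-1.5,0],[1,0,0,0,0]],
], force=20)

```text
time_s: 3.02
tcp_pos: [0.5143, -0.0085, 0.1501]
eef_rot: [-180.0, -0.1, -164.6]
contact_force: [1.0, -0.4, -0.1]
gripper_width: 0.0877
gripper_force: 0.0
```

>>> jog_arm([
  [[-1,0,0,0,0],[-1,0,0,0,0],[-1,0,0,0,0],[-1,0,0,0,0],[-1,0,0,0,0],[-1,0,0,0,0]],
], force=20)

```text
time_s: 3.78
tcp_pos: [0.5147, -0.0087, 0.1506]
eef_rot: [-180.0, 0.0, -164.7]
contact_force: [-0.7, 0.2, -0.8]
gripper_width: 0.0332
gripper_force: 0.0
```

>>> jog_arm([
  [[-1,0,0,0,0],[-1,0,0,0,0],[-1,0,0,0,0],[-1,0,0,0,0]],
])

```text
time_s: 4.28
tcp_pos: [0.5147, -0.0088, 0.1505]
eef_rot: [-180.0, -0.0, -164.6]
contact_force: [0.9, -1.9, -0.9]
gripper_width: 0.0119
gripper_force: 20.0
```

>>> jog_arm([
  [[-1,-0.39,1.45,0,0],[-1,-0.39,1.45,0,0],[-1,-0.39,1.45,0,0],[-1,-0.39,1.45,0,0],[-1,-0.39,1.45,0,0],[-1,-0.39,1.45,0,0],[-1,-0.39,1.45,0,0],[-1,0,0,0,0]],
])

```text
time_s: 5.28
tcp_pos: [0.4849, 0.0938, 0.1505]
eef_rot: [180.0, -0.2, -164.6]
contact_force: [-10.3, -1.5, 8.5]
gripper_width: 0.0117
gripper_force: 20.0
```

>>> jog_arm([
  [[-1,-0.08,0.3,0,0],[-1,-0.08,0.3,0,0],[-1,0,0,0,0]],
])

```text
time_s: 5.65
tcp_pos: [0.4843, 0.0956, 0.1505]
eef_rot: [-179.7, -0.3, -164.6]
contact_force: [2.5, -21.8, 4.3]
gripper_width: 0.0123
gripper_force: 20.0
```

The guard has hit its end stop: about 22 N of resistance after 109 mm. I'm releasing, lifting and going over the cap for a look.

>>> jog_arm([
  [[-1,0.05,-0.2,0,0],[1,0,0,0,0],[1,0,0,0,0],[1,0,0,0,0],[1,0,0,2,0],[1,0,0,3,0],[1,0,0,3,0],[1,0,0,0,0]],
])

```text
time_s: 6.65
tcp_pos: [0.4877, 0.0979, 0.233]
eef_rot: [179.9, 0.3, -164.6]
contact_force: [-0.4, -0.0, -0.0]
gripper_width: 0.0762
gripper_force: 0.0
```

>>> jog_arm([
  [[1,0.5,-2.8,0,0],[1,0.5,-2.8,0,0],[1,0.5,-2.8,0,0],[1,0.5,-2.8,0,0],[1,0,0,0,0],[1,0,0,0,0]],
])

```text
time_s: 7.4
tcp_pos: [0.5061, -0.0149, 0.23]
eef_rot: [180.0, -0.0, -164.7]
contact_force: [-0.1, -0.0, 0.2]
gripper_width: 0.0874
gripper_force: 0.0
```

Run:
```python
from plant import r
import cv2,numpy as np
s=r.get_state();print(s['tcp_pos'],s['eef_rot'],s['contact_force'])
i=r.camera_info('wrist');im=r.capture('wrist')
np.save('w2.npy',i['view'])
cv2.imwrite('pics/w2.png',cv2.resize(im[90:270,130:390],None,fx=3,fy=3,interpolation=cv2.INTER_CUBIC))
a=np.radians(15.06);R=np.array([[np.cos(a),-np.sin(a)],[np.sin(a),np.cos(a)]])
for n,q in dict(wingtop=(0,0,116),w1=(23,0,116),w2=(-23,0,116),tab=(-1,120,152),F1=(41,85,126),F2=(41,155,126)).items():
    P=np.r_[R@np.array(q[:2])/1e3+[.5183,-.018],q[2]/1e3]
    c=i['view'][:3,:3]@P+i['view'][:3,3];v=np.array([c[0],-c[1],-c[2]])
    th=np.arctan2(np.hypot(v[0],v[1]),v[2]);d=v[:2]/np.hypot(v[0],v[1])
    print(n,(np.array([i['cx'],i['cy']])+i['fx']*th*d-[130,90])*3)
```

```text
[ 0.50613357 -0.01492444  0.2299728 ] [ 1.79985733e+02 -3.91349107e-02 -1.64685231e+02] [-0.0939861  -0.03939506  0.24224482]
wingtop [355.58657683 342.79723145]
w1 [355.95560996 413.20913376]
w2 [355.31204728 268.38360299]
tab [781.25294358 379.93230356]
F1 [626.73349423 476.39260656]
F2 [821.89294398 467.10519958]
```

View pics/w2.png

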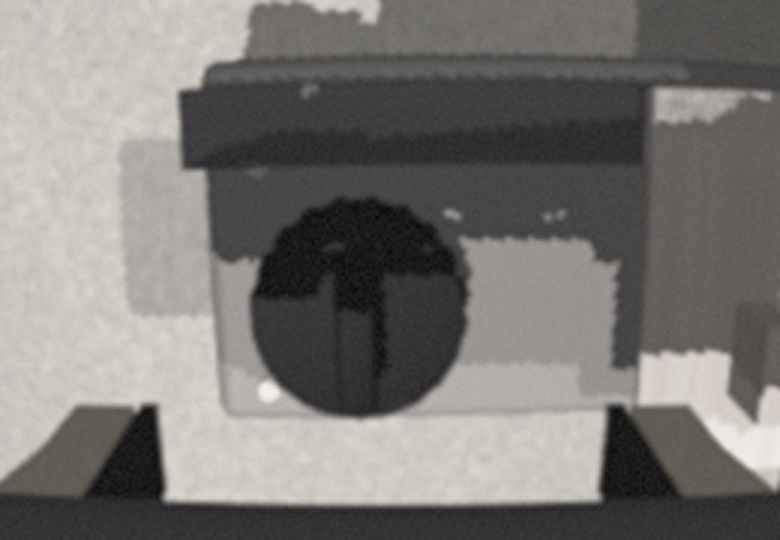

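The wing lies at crop columns 335-380 (centre 357), where the prediction was 356, so the neck estimate holds. The guard plate stands clear at column 640 and beyond. I'm going down over the wing.

>>> jog_arm([
  [[1,0.6,-0.13,-2,0],[1,0.6,-0.12,-3,0],[1,0,0,-3,0],[1,0,0,-2,0],[1,0,0,-1.5,0],[-1,0,0,0,0],[-1,0,0,0,0],[-1,0,0,0,0]],
], force=20)

```text
time_s: 8.45
tcp_pos: [0.5189, -0.0174, 0.1164]
eef_rot: [180.0, 0.1, -164.6]
contact_force: [0.2, 0.5, -0.1]
gripper_width: 0.0633
gripper_force: 0.0
```

>>> jog_arm([
  [[-1,0,0,0,0],[-1,0,0,0,0],[-1,0,0,0,0],[-1,0,0,0,0],[-1,0,0,0,0],[-1,0,0,0,0],[-1,0,0,0,0]],
])

```text
time_s: 9.32
tcp_pos: [0.5183, -0.0179, 0.1156]
eef_rot: [-180.0, -0.0, -164.7]
contact_force: [0.0, -2.4, 0.4]
gripper_width: 0.0119
gripper_force: 20.0
```

```bash
python3 -c "
from plant import r
s=r.get_state();print(s['joints'],s['tcp_pos'],s['eef_rot'],s['gripper_width'],s['contact_force'],s['moment'])"
```

```text
[ 1.97421839e+01  1.31751892e+01 -2.87878390e+01  2.47675159e-02
 -4.80480294e+01 -9.44131954e+01] [ 0.51833625 -0.01787833  0.11559861] [-1.79980787e+02 -9.61026502e-03 -1.64654454e+02] 0.011907183643043103 [ 1.29813206e-03 -2.39759051e+00  3.73696641e-01] [-0.97312901 -0.39788581 -0.04162978]
```

The wing is gripped at 11.9 mm. I'll try anticlockwise first, about 17°.

>>> jog_arm([
  [[-1,0,0,0,0.06],[-1,0,0,0,0.06],[-1,0,0,0,0.06],[-1,0,0,0,0.06],[-1,0,0,0,0.06],[-1,0,0,0,0]],
])

```text
time_s: 10.07
tcp_pos: [0.5189, -0.0182, 0.1159]
eef_rot: [-179.9, 0.0, -147.5]
contact_force: [3.1, -5.7, 0.5]
gripper_width: 0.0125
gripper_force: 21.3
```

```bash
python3 -c "
from plant import r
s=r.get_state();print(s['tcp_pos'],s['eef_rot'],s['gripper_width'],s['contact_force'],s['moment'])"
```

```text
[ 0.51894669 -0.01823185  0.11588429] [-1.79939227e+02  3.19522414e-02 -1.47462911e+02] 0.012469105147841119 [ 3.09249949 -5.69759047  0.45341852] [-2.12676585 -1.13911047 -0.56128605]
```

The moment rose to -0.56 N m and the jaws were forced open slightly, so this looks like the hard stop. I'll go back and try clockwise.

>>> jog_arm([
  [[-1,0,0,0,-0.1],[-1,0,0,0,-0.1],[-1,0,0,0,-0.1],[-1,0,0,0,-0.1],[-1,0,0,0,-0.1],[-1,0,0,0,-0.1],[-1,0,0,0,0]],
])

```text
time_s: 10.95
tcp_pos: [0.5185, -0.0178, 0.1156]
eef_rot: [-180.0, 0.0, 178.2]
contact_force: [2.1, -1.6, 0.3]
gripper_width: 0.0119
gripper_force: 19.9
```

```bash
python3 -c "
from plant import r
s=r.get_state();print(s['tcp_pos'],s['eef_rot'],s['joints'],s['gripper_width'],s['contact_force'],s['moment'])"
```

```text
[ 0.51852675 -0.01778667  0.11563418] [-1.79988608e+02  1.69654525e-02  1.78197184e+02] [ 1.97436031e+01  1.31777424e+01 -2.87774748e+01  2.26304850e-02
 -4.80331889e+01 -1.11561552e+02] 0.011908923133374185 [ 2.08561852 -1.57912118  0.26583472] [-1.03837488 -0.57854487  0.00776458]
```

Clockwise is free: 17° turned with about zero moment. I'll carry on to 60° in total.

>>> jog_arm([
  [[-1,0,0,0,-0.105],[-1,0,0,0,-0.105],[-1,0,0,0,-0.105],[-1,0,0,0,-0.105],[-1,0,0,0,-0.105],[-1,0,0,0,-0.105],[-1,0,0,0,-0.115],[-1,0,0,0,0]],
])

```text
time_s: 11.95
tcp_pos: [0.5186, -0.0176, 0.1157]
eef_rot: [180.0, 0.0, 135.6]
contact_force: [0.7, -1.3, 0.9]
gripper_width: 0.0122
gripper_force: 19.9
```

>>> jog_arm([
  [[-1,0,0,0.2,0],[-1,0,0,0.3,0],[-1,0,0,0.3,0],[-1,0,0,0,0]],
], force=25)

```text
time_s: 12.45
tcp_pos: [0.518, -0.0178, 0.1238]
eef_rot: [-180.0, -0.0, 135.5]
contact_force: [-1.7, -2.5, -0.6]
gripper_width: 0.0116
gripper_force: 24.9
```

```bash
python3 -c "
from plant import r
s=r.get_state();print(s['tcp_pos'],s['eef_rot'],s['gripper_width'],s['contact_force'],s['moment'])"
```

```text
[ 0.51800745 -0.01775563  0.123761  ] [-1.79982269e+02 -1.48595461e-02  1.35483114e+02] 0.011573967140868597 [-1.70340079 -2.54675541 -0.57201291] [-1.02671319  0.11133441 -0.02506956]
```

The cap has risen 8 mm with only its own weight on the wrist, so it is off the lips. I'm lifting it clear.

>>> jog_arm([
  [[-1,0,0,1,0],[-1,0,0,1.5,0],[-1,0,0,2,0],[-1,0,0,2,0],[-1,0,0,2,0],[-1,0,0,1,0],[-1,0,0,0,0],[-1,0,0,0,0]],
])

```text
time_s: 13.45
tcp_pos: [0.5179, -0.0176, 0.218]
eef_rot: [-180.0, -0.0, 135.5]
contact_force: [-1.0, -0.3, -1.8]
gripper_width: 0.0119
gripper_force: 24.9
```

Run:
```python
from plant import r
import cv2
s=r.get_state();print(s['tcp_pos'],s['eef_rot'],s['gripper_width'],s['contact_force'],s['qd'])
a=cv2.resize(r.capture('scene')[90:240,190:320],None,fx=3,fy=3);b=cv2.resize(r.capture('side')[120:270,180:310],None,fx=3,fy=3)
cv2.imwrite('pics/end.png',cv2.hconcat([a,b]))
```

```text
[ 0.51788669 -0.01761337  0.21797891] [-1.79966666e+02 -4.07588294e-02  1.35462618e+02] 0.011870644366589292 [-0.96322195 -0.34784744 -1.83392007] [-0.11429949  0.45674168 -0.29700271  0.16497358  0.04065536  0.02512227]
```

View pics/end.png

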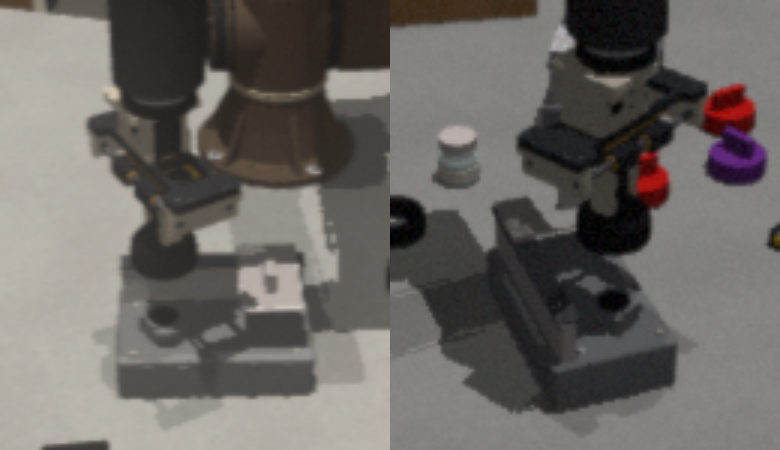

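The cap is held upright about 10 cm above the bare neck (cap at left (163,250), neck at (163,322)). The guard is fully to the right at (270,285), at the end of the track. I'm handing in.

```bash
python3 -c "
from plant import r
print(r.close_job())"
```

```text
the job is handed in; nothing more can be done
None
```

The job is handed in at about 13.5 s: the guard is open to its end stop, the cap unlocked clockwise, and the arm is holding it upright and still about 10 cm above its seat; the hand-in call returned no verdict.

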